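# Rock the angle gauge on the moulding offcut to its set pitch and hold it

## Robot

A 7-joint arm with a two-finger parallel gripper is mounted at the origin on the work surface. World frame = base frame: x ahead of the robot, y to its left, z up, the work surface at z = 0. Lengths are in mm, angles in rad, forces in N, time in s.
With the tool pointing down it reaches from about 400 to 875 mm from the base axis. Payload 4.4 kg.
Tool frame: the origin (TCP) lies midway between the tips of the shut fingers; the grasp point (between the pads) lies 19 mm behind it; z points along the fingers, y is the line along which they close (so a half turn about z gives the same grasp; the last joint's range is limited). The gripper opens to 85 mm and grips with 20 to 120 N. Pads are 22 mm wide; open, the fingers measure 114 mm over their backs; the gripper's body (76 mm by 85 mm) begins 54 mm behind the grasp point. The pads swing forward as they close: fully open they stand 13 mm farther back than shut.
Start: joints at [-1.285, 0.628, 0.038, 1.517, -0.027, 0.996, -0.02], TCP at [223.959, 610.213, 231.313] pointing down, gripper open.
Joint ranges: [-3.06, 3.06], [-0.37, 2.12], [-1.25, 1.32], [0.18, 2.47], [-1.1, 4.24], [0.23, 1.98], [-2.94, 2.94]. Speed limits (rad/s): [2.57, 2.57, 3.14, 3.14, 3.14, 3.14, 3.14].

## Interface

Orientations are given as [roll, pitch, yaw] about the fixed x, y, z axes, in that order (R = Rz(yaw) Ry(pitch) Rx(roll)).
In Python, from cell import telemetry, eyes, ctrl, finder gives the robot as it stands.
- The arm moves only by the tool move_arm, never from a script. Its argument "steps" is a list of rows, each a list of 7 numbers: the turn, a rotation vector about the world's x, y, z in degrees, then the shift along the world's x, y, z in m, then the finger opening in m, from 0 to 0.0854. A call has 1 to 5 rows; each row shifts and turns the commanded pose from where the row before left it; what a row does not reach is not made up. A row lasts 1/10 s, in which the tool goes at most 50 mm and 8.59 degrees, less where a joint would pass 70% of its speed; a pose out of reach is approached as far as the arm can. A call with a gripper value outside its range is refused whole. The fingers move at their own pace and stop on an object; the grip force is fixed at half the most. Time passes only in rows, so rows that do not move let the fingers close. It gives the time, the measured TCP pose, the force, the opening and the grip force at its end, in the units of the state.
- telemetry.read_state(): the state, without advancing time (a new reading comes with each control period).
- eyes.get_image(name): name is "side" or "top" or "wrist"; returns (picture, depth): 384x512x3 uint8, blue, green, red; 384x512 float32, mm along the optical axis (not along the pixel's ray), 0 where there is no reading.
- eyes.calibration(name): a dict with "fx", "fy", "cx", "cy" (pixels), "position" and "attitude" of the camera in the world. Camera axes: x right, y down, z forward; pixel columns grow to the right and rows downward; lengths in mm; the calibration is good to about 2 mm. The wrist camera is an equidistant fisheye: a pixel r from the principal point sees the ray r / f radians off the axis. A picture is of the moment at which its call begins: read the wrist's pose just before it. calibration takes no time and is no camera call; for the wrist camera it gives the pose at the moment of the call.
- ctrl.finish_job(): hands the job in; it is judged then, once.
Trained networks look in the newest picture that a camera, given by its name, has taken for a name from the list of things; names that differ only in an ending like _2 or _b are one class to them, and where a whole thing is asked for, a point or a joint stands for the part that bears it (a point fixed in the world has none). Each returns a list of dicts, best first, with "confidence" (0 to 1); they miss things now and then, are a little off and sometimes report something else, mostly with a low value. They report only what shows in the picture. A call takes as long as a camera call. They do not tell look-alikes from the thing itself.
- finder.boxes_of(camera, name): "location" ([x, y, z] in mm, in the coordinates of the camera as it stood for that picture, good to about 4 mm: the middle of the surface that is visible of it).
- finder.cut_out(camera, name): "mask" (384x512 bool, what is visible of it).
- finder.pinpoint(camera, name): "location" ([x, y, z] in mm, in the coordinates of the camera as it stood for that picture, good to about 4 mm: a listed point, or the origin of a listed thing).
The state is a dict: "clock": time; "qpos": joint angles; "qd": joint speeds; "tau": joint torques, N m; "eef_pos": TCP position; "tool_rot": TCP orientation; "force": force on the tool from outside, world axes, zero at the start; "torque": the same for the moment, N m; "width": finger opening in mm; "gripper_force": force on a finger pad.
Only numpy, scipy, OpenCV 4.12 (cv2) and the standard library are available. Lean on these libraries where they do the work, as an engineer would, in place of code of your own. Each camera call takes 0.05 s, during which the arm holds its last target. There are 200 camera calls.

## Task

Pick up the standing pendulum angle gauge by its stem and set the middle of its shoe on the round top bead of the wooden moulding offcut, square across the bead. Rock it there, the end on the brass tab's side going down, until the hanging pointer settles on the tab, and finish while still holding the gauge steady at that slope with its shoe resting lightly on the bead, so that the line can be scribed. Do not let go at the end, do not shove the offcut along, and leave everything else on the desk where it is.

Things in the scene. Friction and masses are not known exactly. Their poses are not given: they have to be found in the camera images.
- gauge: Pendulum angle gauge, loose, about 0.36 kg, standing on its shoe. Origin: centre of the shoe's underside; z up, x out of the dial face (at first within 30 degrees of straight away from the robot), y along the shoe. Aluminium shoe 44 (x) x 130 (y) x 12 mm; round dial case 112 mm wide, 22 mm thick, centre 68 mm up, white face with black pointer and brass tab; black stem 24 x 24 mm, 124 to 172 mm up.
- stem (a point): Where to grip the gauge: the middle of the square stem, 150 mm above the shoe's underside. The stem can be gripped across any two opposite sides (24 mm); closing along the gauge's y holds it best against the rocking.
- shoe (a point): Centre of the underside of the gauge's shoe (the gauge's origin).
- pointer (a joint): Angle (rad) of the freely hanging pointer on the dial, about the gauge's x axis: 0 with the gauge level, positive when its tip lies towards the gauge's +y end, that is when the gauge leans +y end down (turned about its own x by minus this angle). It swings about 2.5 times a second and settles in about 1 s.
- tab (a joint): Angle (rad) at which the brass tab is set on the dial rim, measured like the pointer's: the gauge must lean by this much, +y end down, for the pointer to hang on the tab. Between 0.12 and 0.36. It stays put by friction; leave it as set.
- pointer_tip (a point): Tip of the pointer, 46 mm from the dial's centre.
- tab_mark (a point): Point on the mid-line of the brass tab, at the same 46 mm from the dial's centre: the tip lies here when the pointer is on the mark. The tab is 6 mm wide.
- offcut: Loose wooden moulding offcut, 0.9 kg, 160 mm long (x), 90 wide (y), 72 high. Origin: centre of its underside; x along its length, within 20 degrees of straight ahead of the robot. Section: flat stock 90 mm wide up to 34 mm, a step 64 mm wide up to 52 mm, and along the middle a half-round bead, radius 20 mm, centre 52 mm up. The shoe rocks on the bead and tips if let go.
- bead (a point): Top of the bead at the middle of the offcut, 72 mm above its underside.
- screwdriver: Bystander: black-handled screwdriver 190 mm long lying between the gauge and the offcut; origin at mid-length.
- flat_offcut: Bystander: plain flat wooden block 100 x 70 x 34 mm on the far side; not the moulding.
- mug: Bystander: white mug, 80 mm wide, 95 mm high, on the far side.
- tape_roll: Bystander: roll of clear tape, 90 mm across, 24 mm high, near the robot on its right.
- stapler: Bystander: black stapler 150 mm long, 55 mm high, near the robot on its left.
- books: Bystander: pile of three books, 160 x 235 x 78 mm, on the left.
Things that resemble listed ones, but are neither listed nor needed, are in the scene too. Leave any pink look-alike of the offcut alone. Leave any red look-alike of the gauge alone.

How it is judged:
By the outcome, as a careful person would: the job done as asked, in the order asked, and still so for the second after the job is handed in, while the arm keeps its last pose, push and grip.
It also fails if it takes over 51 s, if anything falls off the work surface, if the arm or the gripper's body presses on something with over 40 N, if the wrist force passes 120 N, or if a joint passes its speed limit or range.

## Working session

There is one attempt and no reset: what is moved stays moved. The work goes in short steps, Python scripts to look and compute and a tool call to move; the robot and the scene stay as the last step left them, time stands still between calls to the robot, and variables do not carry over. Pictures are saved under pics/ and viewed, at most 10 in all, crops included, and the job is handed in when it is done.

Besides the shell and the picture viewer there is one more tool, called as a command line: name --pt "numbers of a row" for each row, then --argument value for the rest. move_arm: Moves the arm, as the interface text tells. Its arguments: {"type":"object","properties":{"steps":{"type":"array"}},"required":["steps"]}

```bash
ls; mkdir -p pics
cat > h.py <<'E'
import numpy as np, cv2
from scipy.spatial.transform import Rotation as R
from cell import telemetry, eyes, ctrl, finder
def T(cal):
    a=np.array(cal["attitude"],float)
    if a.shape==(3,3): m=a
    elif a.size==4: m=R.from_quat(a).as_matrix()
    else: m=R.from_euler('xyz',a).as_matrix()
    return m,np.array(cal["position"],float)
def w(cal,p):
    m,t=T(cal); return m@np.array(p,float)+t
E
python3 - <<'E'
from h import *
s=telemetry.read_state();print({k:np.round(v,3) for k,v in s.items()})
ims=[]
for c in("side","top"):
    im,d=eyes.get_image(c);cal=eyes.calibration(c);print(c,cal)
    ims.append(im)
    for n in("gauge","stem","shoe","pointer_tip","tab_mark","offcut","bead","screwdriver","mug"):
        for o in finder.pinpoint(c,n)[:3]:
            print(c,n,round(o["confidence"],2),np.round(w(cal,o["location"])))
cv2.imwrite("pics/s.png",ims[0]);cv2.imwrite("pics/t.png",ims[1])
print(telemetry.read_state()["clock"])
E
```

```text
pics
{'clock': np.float64(0.0), 'qpos': array([-1.285,  0.629,  0.038,  1.518, -0.027,  0.996, -0.02 ]), 'qd': array([ 0.001, -0.   ,  0.   ,  0.001, -0.001,  0.001,  0.001]), 'tau': array([-0.0000e+00, -5.6340e+01,  1.2260e+00, -1.9345e+01,  1.1000e-02,
        1.1000e-02, -0.0000e+00]), 'eef_pos': array([223.691, 609.638, 230.404]), 'tool_rot': array([-3.14,  0.  ,  2.79]), 'force': array([ 0.794,  0.245, -0.369]), 'torque': array([-0.022,  0.025,  0.02 ]), 'gripper_force': np.float64(0.0), 'width': np.float64(85.574)}
side {'fx': 434.3421587953568, 'fy': 434.3421587953568, 'cx': 256.3101772839494, 'cy': 192.31595646782628, 'position': array([ 421.69023552, -953.00710813,  961.90744455]), 'attitude': array([-2.26526216,  0.00723472, -0.12936531])}
side gauge 0.59 [ 373. -199.   -2.]
side gauge 0.56 [ 498. -224.   -0.]
side stem 0.84 [ 502. -223.  151.]
side stem 0.6 [ 373. -199.  148.]
side stem 0.27 [582. 209.  75.]
side shoe 0.77 [ 370. -202.   -1.]
side shoe 0.63 [ 499. -223.   -2.]
side shoe 0.52 [582. 208.   0.]
side pointer_tip 0.59 [ 358. -213.   23.]
side pointer_tip 0.58 [
[... 401 characters left out ...]
tion': array([ 332.61493653,   33.52072525, 1245.68648656]), 'attitude': array([-2.96586432,  0.01890411, -1.54327604])}
top gauge 0.72 [ 501. -222.    2.]
top gauge 0.63 [ 371. -200.    1.]
top stem 0.94 [ 502. -226.  148.]
top stem 0.68 [ 367. -201.  154.]
top shoe 0.68 [ 373. -200.    3.]
top shoe 0.64 [ 496. -220.    0.]
top shoe 0.27 [ 501. -227.  150.]
top pointer_tip 0.56 [577. 213.  71.]
top tab_mark 0.18 [558.   7.   4.]
top offcut 0.94 [374. 114.  -0.]
top offcut 0.64 [581. 214.   2.]
top bead 0.92 [579. 212.  72.]
top bead 0.57 [378. 109.  68.]
top screwdriver 0.63 [557.   8.   2.]
top screwdriver 0.48 [748.  45.   1.]
top mug 0.7 [745.  43.   4.]
top mug 0.33 [303. 348.  -3.]
1.0
```

View pics/s.png

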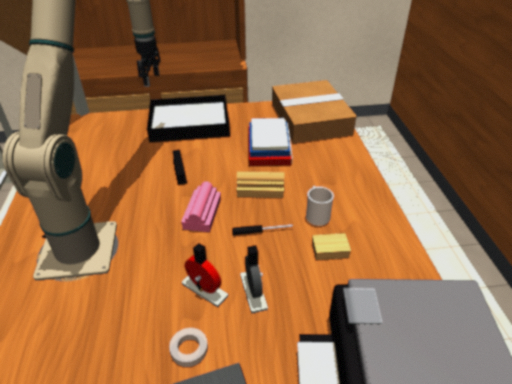

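View pics/t.png

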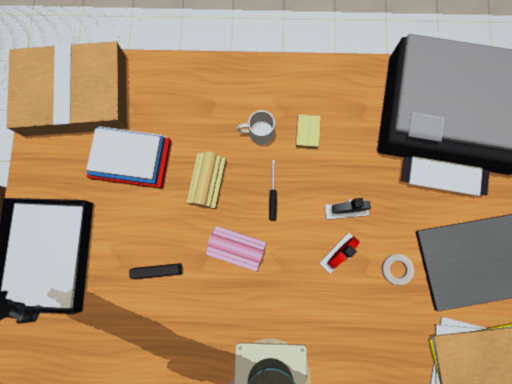

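Run:
```python
from h import *
cal=eyes.calibration("wrist");s=telemetry.read_state()
Rt=R.from_euler('xyz',s["tool_rot"]).as_matrix();m,t=T(cal)
print("cam in tool",Rt.T@(t-s["eef_pos"]),"\n",Rt.T@m, cal["fx"],"tool\n",Rt)
def cloud(c,mask,d):
    cal=eyes.calibration(c);v,u=np.nonzero(mask&(d>0));z=d[v,u]
    P=np.c_[(u-cal["cx"])/cal["fx"]*z,(v-cal["cy"])/cal["fy"]*z,z];m,t=T(cal);return P@m.T+t
for c in("top","side"):
    im,d=eyes.get_image(c)
    for n in("gauge","offcut"):
        for o in finder.cut_out(c,n)[:2]:
            mk=o["mask"];P=cloud(c,mk,d)
            bgr=im[mk].mean(0)
            lo,hi=(5,25) if n=="gauge" else (60,80)
            Q=P[(P[:,2]>lo)&(P[:,2]<hi)]
            if len(Q)<10: continue
            ctr,sz,ang=cv2.minAreaRect(Q[:,:2].astype(np.float32))
            q=Q[:,:2]-Q[:,:2].mean(0);e,V=np.linalg.eigh(q.T@q);a=V[:,1]
            print(c,n,round(o["confidence"],2),bgr.round(),len(Q),"rect",np.round(ctr),np.round(sz),round(ang,1),"pca deg",np.degrees(np.arctan2(a[1],a[0])).round(1),"mean",Q.mean(0).round(), P.max(0).round(),P.min(0).round())
            np.save(f"{c}_{n}_{int(bgr[2]-bgr[1])}.npy",P)
```

```text
cam in tool [  83.08478953    0.5690471  -142.62996475] 
 [[ 9.45463471e-05 -9.46798958e-01 -3.21825610e-01]
 [ 9.99999655e-01 -1.76093978e-04  8.11843127e-04]
 [-8.25323779e-04 -3.21825576e-01  9.46798615e-01]] 297.3186396354542 tool
 [[-9.38737540e-01  3.44632893e-01 -2.18756026e-05]
 [ 3.44632892e-01  9.38737540e-01  2.11213179e-05]
 [ 2.78145502e-05  1.22883218e-05 -1.00000000e+00]]
top gauge 0.78 [104. 107. 108.] 250 rect [ 500. -223.] [ 45. 130.] 6.8 pca deg 88.8 mean [ 488. -209.   12.] [ 534. -156.  176.] [ 470. -301.   -6.]
top gauge 0.69 [159. 168. 180.] 430 rect [ 325. -369.] [89. 88.] 17.3 pca deg 76.9 mean [ 324. -367.   21.] [ 371. -324.   31.] [ 279. -421.   -8.]
top offcut 0.79 [180. 158. 199.] 698 rect [373. 112.] [161.  49.] 69.2 pca deg 73.6 mean [373. 112.  69.] [438. 205.  78.] [308.  25.  -3.]
top offcut 0.78 [118. 173. 187.] 632 rect [578. 210.] [ 38. 160.] 80.4 pca deg 170.2 mean [578. 210.  69.] [677. 267.  79.] [493. 154.  -5.]
side gauge 0.92 [75. 84. 91.] 343 rect [ 501. -228.] [ 43. 128.] 6.7 pca deg 107.0 mean [ 498. -251.   12.] [534. -73. 175.] [ 475. -294.   -2.]
side gauge 0.87 [ 47.  56. 119.] 410 rect [ 369. -204.] [ 47. 132.] 49.6 pca deg 144.3 mean [ 375. -218.   12.] [432. -26. 174.] [ 309. -262.   -5.]
side offcut 0.72 [ 73. 135. 172.] 325 rect [578. 204.] [ 35. 156.] 83.0 pca deg 171.1 mean [579. 201.  68.] [655. 228.  75.] [496. 147.  -3.]
side offcut 0.61 [127. 104. 188.] 387 rect [375. 108.] [165.  37.] 73.5 pca deg 73.2 mean [375. 101.  68.] [438. 266.  75.] [309.  15.  -4.]
```

move_arm --pt "0 0 -8 0.02 -0.035 0.005 0.0854" --pt "0 0 -8 0.02 -0.04 0.005 0.0854" --pt "0 0 -8 0.02 -0.04 0.005 0.0854" --pt "0 0 -8 0.02 -0.04 0.005 0.0854" --pt "0 0 -8 0.02 -0.04 0 0.0854"

```text
clock: 1.8
eef_pos: [324.9, 414.0, 252.2]
tool_rot: [3.14, -0.001, 2.086]
force: [0.4, 0.8, -0.4]
width: 85.4
gripper_force: 0.0
```

move_arm --pt "0 0 -8 0.02 -0.04 0 0.0854" --pt "0 0 -8 0.02 -0.04 0 0.0854" --pt "0 0 -8 0.02 -0.04 0 0.0854" --pt "0 0 -8 0.02 -0.04 0 0.0854" --pt "0 0 -8 0.02 -0.04 0 0.0854"

```text
clock: 2.3
eef_pos: [424.6, 213.7, 251.7]
tool_rot: [3.141, -0.001, 1.388]
force: [0.2, 0.6, -0.3]
width: 85.5
gripper_force: 0.0
```

move_arm --pt "0 0 -8 0.02 -0.04 0 0.0854" --pt "0 0 -8 0.02 -0.04 0 0.0854" --pt "0 0 -8 0.01 -0.045 0 0.0854" --pt "0 0 -8 0 -0.045 0 0.0854" --pt "0 0 -8 0 -0.045 0 0.0854"

```text
clock: 2.8
eef_pos: [474.2, -1.6, 251.5]
tool_rot: [3.141, -0.001, 0.69]
force: [0.9, -0.2, -0.4]
width: 85.6
gripper_force: 0.0
```

move_arm --pt "0 0 -6.5 0.005 -0.045 0 0.0854" --pt "0 0 -6.5 0.005 -0.045 0 0.0854" --pt "0 0 -6.5 0.005 -0.045 0 0.0854" --pt "0 0 -6.5 0.005 -0.045 0 0.0854" --pt "0 0 -6.5 0.005 -0.042 0 0.0854"

```text
clock: 3.3
eef_pos: [499.1, -223.8, 251.6]
tool_rot: [3.141, -0.001, 0.123]
force: [1.2, 0.2, 0.4]
width: 85.7
gripper_force: 0.0
```

Run:
```python
from h import *
s=telemetry.read_state();cal=eyes.calibration("wrist")
im,d=eyes.get_image("wrist");cv2.imwrite("pics/w1.png",im);print(s["eef_pos"],s["tool_rot"],s["qpos"])
for n in("gauge","stem","shoe","pointer_tip","tab_mark"):
    for o in finder.pinpoint("wrist",n)[:2]: print(n,round(o["confidence"],2),np.round(w(cal,o["location"]),1))
s2=telemetry.read_state();print(s2["eef_pos"])
```

```text
[ 499.08257626 -223.80997778  251.568376  ] [ 3.14139898e+00 -7.87355653e-04  1.23407337e-01] [-0.13548823  0.56750395  0.795974    1.79737766 -0.48096446  0.98078752
 -0.58961265]
gauge 0.8 [ 501.6 -224.5   -2. ]
gauge 0.78 [ 374.5 -199.2   -3.5]
stem 0.85 [ 498.4 -220.2  150.6]
stem 0.72 [ 374.5 -199.3  154.4]
shoe 0.98 [ 498.4 -223.5    1. ]
shoe 0.68 [ 375.3 -198.2   -0.9]
pointer_tip 0.57 [ 521.6 -217.7   22.8]
pointer_tip 0.18 [559.5   7.8  -0.7]
[ 499.02113582 -220.20990251  251.00486285]
```

View pics/w1.png

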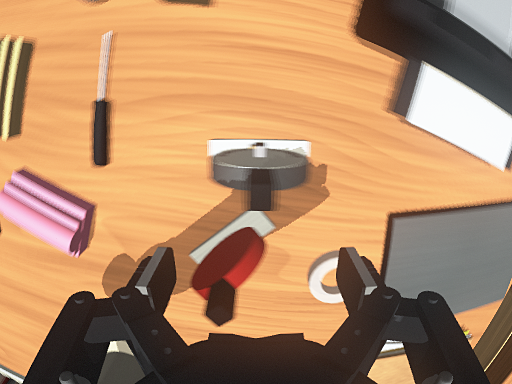

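move_arm --pt "0 0 0 0.001 -0.003 -0.045 0.0854" --pt "0 0 0 0 0 -0.045 0.0854" --pt "0 0 0 0 0 -0.028 0.0854" --pt "0 0 0 0 0 0 0.0854" --pt "0 0 0 0 0 0 0.0854"

```text
clock: 4.1
eef_pos: [500.4, -223.9, 133.9]
tool_rot: [-3.141, -0.0, 0.13]
force: [0.8, 0.1, 0.2]
width: 85.1
gripper_force: 0.0
```

Run:
```python
from h import *
s=telemetry.read_state();cal=eyes.calibration("wrist")
im,d=eyes.get_image("wrist");cv2.imwrite("pics/w2.png",cv2.resize(im,(800,600),interpolation=cv2.INTER_CUBIC));print(s["eef_pos"],s["tool_rot"],s["force"])
for n in("stem","shoe","pointer_tip","tab_mark"):
    for o in finder.pinpoint("wrist",n)[:2]: print(n,round(o["confidence"],2),np.round(w(cal,o["location"]),1))
```

```text
[ 500.44007311 -223.90020999  133.8751584 ] [-3.14134628e+00 -1.83428717e-04  1.30027646e-01] [0.78304649 0.11390203 0.17314101]
stem 0.75 [ 500.9 -223.1  148.3]
stem 0.64 [ 522.2 -221.2   21. ]
shoe 0.92 [ 502.9 -220.6    2.6]
shoe 0.8 [ 375.4 -201.6    0.8]
tab_mark 0.37 [ 517.5 -214.7   19.6]
```

View pics/w2.png

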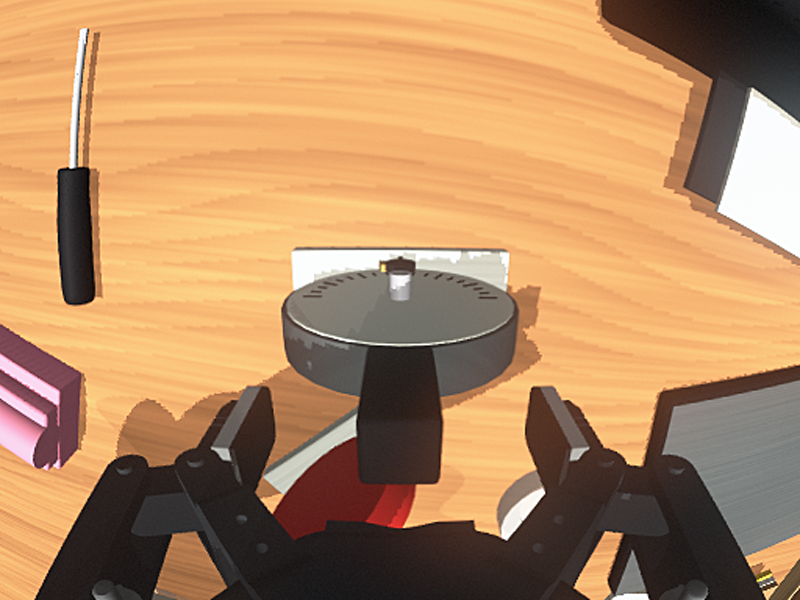

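move_arm --pt "0 0 0 0 0 -0.001 0.01" --pt "0 0 0 0 0 0 0.01" --pt "0 0 0 0 0 0 0.01" --pt "0 0 0 0 0 0 0.01" --pt "0 0 0 0 0 0 0.01"

```text
clock: 4.85
eef_pos: [499.9, -224.4, 132.3]
tool_rot: [-3.141, 0.0, 0.128]
force: [-0.1, 1.7, 2.1]
width: 23.6
gripper_force: 59.4
```

move_arm --pt "0 0 0 0 0 0 0.01" --pt "0 0 0 0 0 0 0.01" --pt "0 0 0 0 0 0.005 0.01" --pt "0 0 0 0 0 0.02 0.01" --pt "0 0 0 0 0 0.04 0.01"

```text
clock: 5.35
eef_pos: [497.9, -223.6, 195.5]
tool_rot: [-3.139, 0.006, 0.128]
force: [1.5, 0.1, -3.9]
width: 23.5
gripper_force: 59.4
```

move_arm --pt "0 0 0 0 0 0.045 0.01" --pt "0 0 -2 0.005 0.015 0.045 0.01" --pt "0 0 -3 0.01 0.04 0.01 0.01" --pt "0 0 -3 0.01 0.045 0 0.01" --pt "0 0 -3 0.01 0.045 0 0.01"

```text
clock: 5.85
eef_pos: [535.1, -78.7, 297.9]
tool_rot: [-3.141, -0.001, -0.068]
force: [1.1, 0.2, -2.6]
width: 23.4
gripper_force: 59.7
```

move_arm --pt "0 0 -3 0.01 0.045 0 0.01" --pt "0 0 -3 0.01 0.045 0 0.01" --pt "0 0 0 0.01 0.045 0 0.01" --pt "0 0 0 0.01 0.045 0 0.01" --pt "0 0 0 0.007 0.045 0 0.01"

```text
clock: 6.35
eef_pos: [582.1, 147.0, 297.0]
tool_rot: [3.141, -0.0, -0.169]
force: [0.7, -0.4, -4.2]
width: 23.5
gripper_force: 59.7
```

move_arm --pt "-2 0.3 0 0 0.035 0 0.01" --pt "-3 0.5 0 0 0.02 0 0.01" --pt "-3 0.5 0 0 0.005 0 0.01" --pt "-3 0.5 0 0 0 0 0.01" --pt "0 0 0 0 0 0 0.01"

```text
clock: 6.85
eef_pos: [581.7, 206.9, 295.9]
tool_rot: [2.945, -0.0, -0.165]
force: [0.5, 0.2, -3.3]
width: 23.3
gripper_force: 60.1
```

move_arm --pt "0 0 0 0 0 0 0.01" --pt "0 0 0 0 0 0 0.01" --pt "0 0 0 0 0 0 0.01" --pt "0 0 0 0 0 0 0.01" --pt "0 0 0 0 0 0 0.01"

```text
clock: 7.35
eef_pos: [582.0, 204.7, 297.6]
tool_rot: [2.948, -0.001, -0.169]
force: [-0.1, -0.1, -3.3]
width: 23.1
gripper_force: 60.2
```

Run:
```python
from h import *
s=telemetry.read_state();cal=eyes.calibration("wrist")
im,d=eyes.get_image("wrist");print(s["eef_pos"],s["tool_rot"],s["force"],s["qpos"])
np.savez("w3.npz",im=im,d=d)
c=im[140:260,170:330]
a=cv2.resize(im,(400,300));b=cv2.resize(c,(800,600),interpolation=cv2.INTER_CUBIC)
cv2.imwrite("pics/w3.png",b);cv2.imwrite("pics/w3full.png",im)
for n in("stem","shoe","pointer_tip","tab_mark","bead"):
    for o in finder.pinpoint("wrist",n)[:2]: print(n,round(o["confidence"],2),np.round(w(cal,o["location"]),1))
```

```text
[582.03707895 204.70547    297.59547696] [ 2.94773071e+00 -1.41973643e-03 -1.69364144e-01] [-0.07027112 -0.14514252 -3.34866698] [-0.9761583   0.76303848  0.99766842  1.44977912 -0.45032891  1.30347411
 -1.71624971]
stem 0.88 [584.1 212.3 315. ]
stem 0.71 [ 370.6 -197.   151.1]
shoe 0.57 [580.  179.8 167.5]
shoe 0.55 [ 374.3 -201.1   -0.6]
pointer_tip 0.98 [602.5 189.7 187.6]
tab_mark 0.17 [ 326.1 -364.9    2.7]
bead 0.93 [374.1 109.7  69.1]
bead 0.66 [580.8 213.5  70.8]
```

View pics/w3.png

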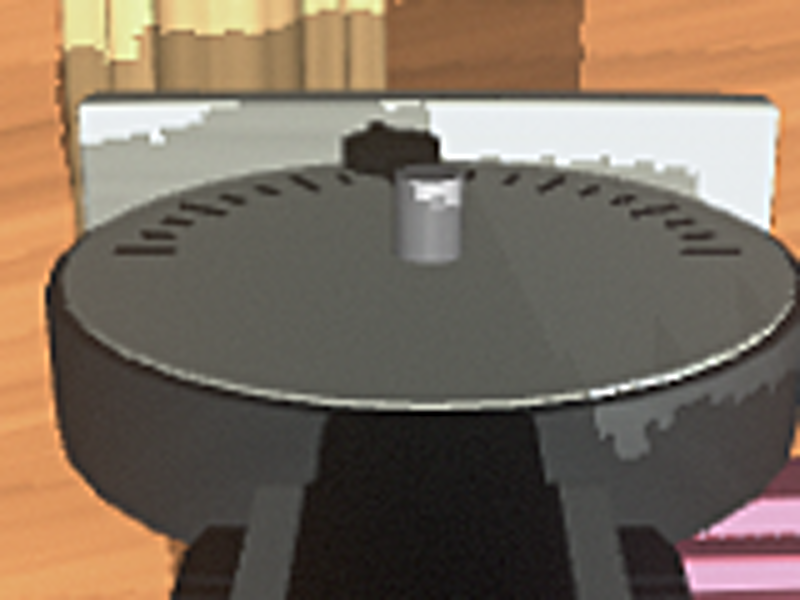

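Run:
```python
from h import *
z=np.load("w3.npz");im=z["im"];d=z["d"]
for v in range(162,176): print(v,' '.join('%3d/%3d'%(im[v,u,2],im[v,u,0]) for u in range(236,262)))
print(np.round(d[168,234:262]))
```

```text
162 174/162 176/166 174/165 174/165 174/165 178/167 176/165 178/166 177/166 178/168 171/160 186/178 189/183 174/163 169/158 171/161 172/162 172/162 169/158 174/164 233/240 237/244 235/242 234/241 235/242 234/241
163 177/167 177/166 178/167 177/166 177/166 176/166 179/169 184/173 189/177 190/179 188/176 181/171 178/166 176/165 178/166 178/167 176/165 175/164 175/163 166/153 232/240 236/243 234/240 232/240 233/239 232/240
164 178/167 177/166 179/168 179/168 178/167 182/171 186/176 152/142  97/ 87  77/ 67 107/ 99 180/171 193/182 189/178 188/177 186/176 185/173 181/171 179/168 170/157 234/242 236/243 233/240 233/239 232/238 232/239
165 177/166 176/166 177/166 181/170 184/173 192/180 198/188 120/112  49/ 35  37/ 20  49/ 35  85/ 76 111/103 147/139 156/146 153/145 151/143 186/175 191/180 182/168 242/250 241/248 234/241 232/239 232/239 232/238
166 172/162 175/165 181/170 187/177 140/130 103/ 94  87/ 78  59/ 46  45/ 27  47/ 31  48/ 34  49/ 34  52/ 39  63/ 52  63/ 53  62/ 52  61/ 50  73/ 63  84/ 76  76/ 66 191/202 246/255 242/248 234/240 232/239 232/239
167 170/161 172/164 130/121  85/ 76  57/
[... 1310 characters left out ...]
2/ 41  50/ 40  48/ 36  48/ 36  57/ 47  57/ 48  81/ 78  88/ 83  88/ 84  87/ 83  88/ 84  86/ 82  86/ 83  85/ 80  84/ 78  79/ 72  88/ 79
174  97/ 86  85/ 75  80/ 71 100/ 90  90/ 81  58/ 49  55/ 46  45/ 35  44/ 33  46/ 34  46/ 36  47/ 33  49/ 38  80/ 76  84/ 81  84/ 79  85/ 80  84/ 80  85/ 81  84/ 80  83/ 79  84/ 80  84/ 81  79/ 75  79/ 75  83/ 79
175 101/ 91  74/ 65  46/ 35  60/ 49  96/ 87 100/ 90 100/ 92 102/ 93  88/ 79  85/ 75  74/ 65  52/ 41  45/ 33  86/ 82  89/ 85  77/ 73  74/ 69  71/ 67  71/ 66  70/ 67  69/ 65  72/ 66  67/ 63  63/ 58  67/ 62 117/116
[270. 271. 271. 271. 240. 241. 242. 241. 242. 241. 241. 242. 241. 240.
 242. 241. 241. 242. 241. 240. 240. 240. 240. 240. 271. 270. 269. 270.]
```

move_arm --pt "7 -1.2 0 0 0 0 0.01" --pt "8 -1.4 0 0 0 0 0.01" --pt "8 -1.4 0 0 0 0 0.01" --pt "0 0 0 0 0 0 0.01" --pt "0 0 0 0 0 0 0.01"

```text
clock: 8.15
eef_pos: [582.0, 203.5, 297.8]
tool_rot: [-2.93, -0.003, -0.172]
force: [-0.6, -0.2, -3.3]
width: 23.6
gripper_force: 62.1
```

move_arm --pt "0 0 0 0 0 0 0.01" --pt "0 0 0 0 0 0 0.01" --pt "0 0 0 0 0 0 0.01" --pt "0 0 0 0 0 0 0.01" --pt "0 0 0 0 0 0 0.01"

```text
clock: 8.65
eef_pos: [581.9, 205.6, 297.1]
tool_rot: [-2.929, -0.003, -0.168]
force: [0.1, -0.0, -3.4]
width: 22.8
gripper_force: 62.1
```

Run:
```python
from h import *
s=telemetry.read_state();cal=eyes.calibration("wrist");print(cal["cx"],cal["cy"])
im,d=eyes.get_image("wrist");print(s["eef_pos"],s["tool_rot"],s["clock"])
np.savez("w4.npz",im=im,d=d)
c=im[140:260,170:330]
c=np.clip(255*(c/255.)**0.6,0,255).astype(np.uint8)
cv2.imwrite("pics/w4.png",cv2.resize(c,(800,600),interpolation=cv2.INTER_CUBIC))
for n in("stem","shoe","pointer_tip","tab_mark","bead"):
    for o in finder.pinpoint("wrist",n)[:2]: print(n,round(o["confidence"],2),np.round(o["location"],1),np.round(w(cal,o["location"]),1))
```

```text
255.73099421584445 191.5783631993022
[581.88020691 205.61489604 297.07939062] [-2.92935597e+00 -2.57884566e-03 -1.68262756e-01] 8.65
stem 0.8 [  1.2  37.2 146.6] [581.4 201.9 312.1]
shoe 0.63 [ -0.8  -8.5 282.7] [586.9 233.7 172.2]
shoe 0.55 [ -4.6 -22.5 263.1] [606.3 231.2 186.9]
pointer_tip 0.77 [ 10.  -23.3 261.1] [605.2 216.5 185.4]
pointer_tip 0.57 [ -1.2  37.2 142.6] [582.9 203.2 316.3]
tab_mark 0.63 [ -6.1 -20.5 261.9] [605.  232.5 188.9]
bead 0.7 [177.8 147.4 405.4] [376.  106.6  69.1]
bead 0.59 [ 41.3 -33.8 372.7] [578.9 213.3  72.1]
```

View pics/w4.png

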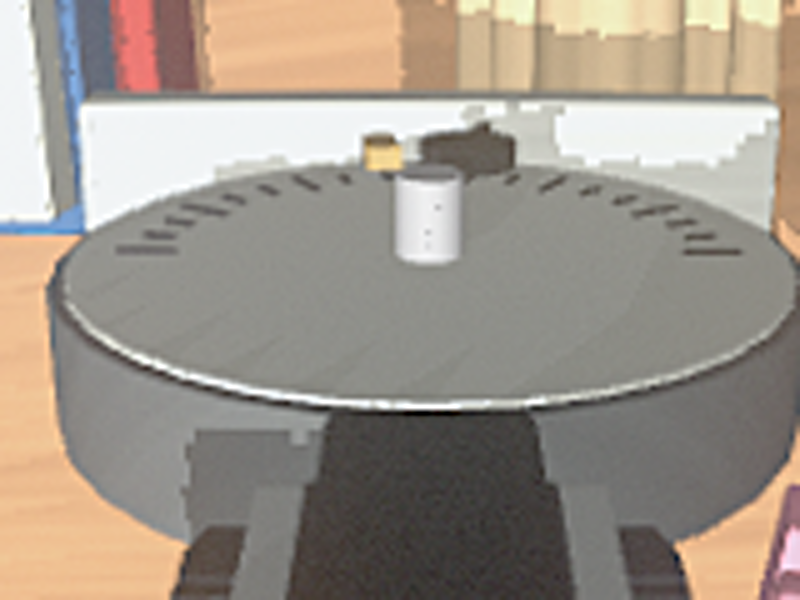

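```bash
cat >> h.py <<'E'
def wray(cal,u,v,d):
    x=(u-cal["cx"]);y=(v-cal["cy"]);r=np.hypot(x,y)+1e-9;th=r/cal["fx"]
    k=np.tan(th)/r
    return np.stack([x*k*d,y*k*d,d],-1)
CT=np.array([83.08,0.57,-142.63])
CR=np.array([[0,-.946799,-.321826],[1,0,.0008],[-.0008,-.321826,.946799]])
def gauge(cal,u,v,d): # gauge-frame coords from wrist pixels (camera fixed to tool)
    p=wray(cal,u,v,d)@CR.T+CT
    return np.stack([p[...,0],-p[...,1],132.3-p[...,2]-132.3+132.3-132.3],-1)+[0,0,132.3-132.3+0] if 0 else np.stack([p[...,0],-p[...,1],132.3-p[...,2]],-1)
E
python3 - <<'E'
import re
s=open('h.py').read()
i=s.index("    return np.stack([p[...,0],-p[...,1],132.3-p[...,2]-")
s=s[:i]+"    return np.stack([p[...,0],-p[...,1],132.3-p[...,2]],-1)\n"
open('h.py','w').write(s)
E
python3 - <<'E'
from h import *
cal=eyes.calibration("wrist")
for f,lean in(("w3.npz",.194),("w4.npz",-.212)):
    z=np.load(f);im=z["im"].astype(int);d=z["d"]
    V,U=np.mgrid[0:384,0:512]
    win=(V>=162)&(V<=176)&(U>=236)&(U<=276)
    G=gauge(cal,U,V,d)
    dark=win&(im.max(2)<75)&(d<250)&(V<173)
    g=G[dark];print(f,"dark n",len(g),"mean",g.mean(0).round(1),g.min(0).round(1),g.max(0).round(1))
    for v in range(163,173):
        m=dark&(V==v)
        if m.any(): print(v,U[m].min(),U[m].max(),G[m].mean(0).round(1))
    br=win&(im[...,2]-im[...,0]>40)
    if br.any():
        g=G[br];print("brass n",len(g),g.mean(0).round(1),"ang",np.arctan2(g[:,1].mean(),68-g[:,2].mean()))
        for v in range(163,177):
            m=br&(V==v)
            if m.any(): print(v,U[m].min(),U[m].max(),G[m].mean(0).round(1),G[m][:,1].min().round(1),G[m][:,1].max().round(1))
    for v in(200,220,240): print("face",G[v,240].round(1))
    print("shoe",G[160,190].round(1),G[160,320].round(1),G[161,195].round(1))
E
```

```text
w3.npz dark n 123 mean [23.7  5.5 44.4] [20.2 -1.8 32.8] [ 83.1  12.8 274.9]
166 243 253 [23.7  5.7 33.8]
167 240 256 [23.7  5.6 37.4]
168 239 257 [23.7  5.5 40.7]
169 239 257 [23.6  5.4 43.7]
170 239 257 [26.4  5.3 57.4]
171 239 257 [22.5  5.4 45.9]
172 239 257 [22.   5.4 47. ]
face [14.1  9.8 89.4]
face [ 13.6   8.2 120.7]
face [ 14.4   7.  146.4]
shoe [23.8 60.3  9.3] [ 23.5 -60.7   8.1] [23.8 54.6 13.8]
w4.npz dark n 116 mean [23.1 -6.8 42.9] [ 20.4 -14.1  31.9] [24.   0.6 52. ]
166 263 267 [23.6 -8.5 33.6]
167 255 271 [23.6 -6.8 37.1]
168 254 272 [23.6 -6.7 40.2]
169 254 272 [23.6 -6.6 43.7]
170 254 272 [23.2 -6.6 45.2]
171 255 272 [22.5 -7.  45.9]
172 254 272 [22.  -6.5 47. ]
brass n 41 [16.5  7.4 22.8] ang 0.16212172803121203
168 243 243 [18.2 10.5 19.1] 10.5 10.5
169 243 250 [17.9  7.3 21.5] 4.5 10.3
170 243 250 [17.1  7.3 21.7] 4.5 10.3
171 243 250 [16.1  7.3 21.3] 4.5 10.3
172 243 250 [15.3  7.3 22. ] 4.4 10.4
173 243 250 [16.1  7.2 28.1] 3.4 10.4
face [13.7  9.8 88.3]
face [ 13.2   8.3 119.9]
face [ 14.6   7.  146.7]
shoe [24.1 60.  10.5] [ 23.4 -60.7   8. ] [23.2 55.1 11.2]
```

move_arm --pt "0 0 -6.5 -0.008 -0.03 0.02 0.01" --pt "0 0 -6.5 -0.008 -0.045 0.015 0.01" --pt "0 0 -6.5 -0.008 -0.045 0.015 0.01" --pt "0 0 -6.5 -0.008 -0.045 0.015 0.01" --pt "0 0 -6.5 -0.008 -0.045 0.015 0.01"

```text
clock: 9.45
eef_pos: [541.2, -6.6, 378.2]
tool_rot: [-2.928, -0.003, -0.741]
force: [1.3, -0.5, -3.5]
width: 23.6
gripper_force: 62.1
```

move_arm --pt "0 0 -6.5 -0.008 -0.045 0.015 0.01" --pt "0 0 -6.5 -0.008 -0.045 0.015 0.01" --pt "0 0 -6.5 -0.008 -0.045 0.015 0.01" --pt "0 0 -6.5 -0.008 -0.045 0.015 0.01" --pt "0 0 -6.5 -0.008 -0.045 0.015 0.01"

```text
clock: 9.95
eef_pos: [501.1, -231.3, 453.2]
tool_rot: [-2.928, -0.002, -1.308]
force: [0.2, -1.1, -3.1]
width: 23.1
gripper_force: 62.0
```

move_arm --pt "0 0 -6.5 -0.008 -0.045 0 0.01" --pt "0 0 -6.5 -0.008 -0.045 0 0.01" --pt "0 0 -6.5 -0.008 -0.045 0 0.01" --pt "0 0 0 0 -0.03 0 0.01" --pt "0 0 0 0 0 0 0.01"

```text
clock: 10.45
eef_pos: [475.2, -399.7, 452.3]
tool_rot: [-2.93, -0.006, -1.651]
force: [-0.6, -0.6, -4.7]
width: 23.4
gripper_force: 62.2
```

move_arm --pt "0 0 0 0 0 0 0.01" --pt "0 0 0 0 0 0 0.01" --pt "0 0 0 0 0 0 0.01" --pt "0 0 0 0 0 0 0.01" --pt "0 0 0 0 0 0 0.01"

```text
clock: 10.95
eef_pos: [478.4, -394.0, 452.5]
tool_rot: [-2.928, -0.002, -1.642]
force: [0.6, -0.6, -3.3]
width: 23.2
gripper_force: 62.2
```

Run:
```python
from h import *
ims=[]
s=telemetry.read_state();print(s["eef_pos"],s["tool_rot"],s["clock"])
for i in range(6): im,d=eyes.get_image("side");ims.append(im.astype(float))
s=telemetry.read_state();print(s["eef_pos"],s["tool_rot"],s["clock"])
cal=eyes.calibration("side")
m,t=T(cal);Rt=R.from_euler('xyz',s["tool_rot"]).as_matrix()
def px(g): # gauge pt -> pixel
    p=Rt@np.array([g[0],-g[1],132.3-g[2]])+s["eef_pos"];c=m.T@(p-t);return cal["cx"]+cal["fx"]*c[0]/c[2],cal["cy"]+cal["fy"]*c[1]/c[2]
a=np.mean(ims,0)
np.savez("s5.npz",im=a,rot=s["tool_rot"],pos=s["eef_pos"],d=d)
u,v=px([13,0,68]);print("centre",u,v,"tip",px([22,46*np.sin(-.21),68-46*np.cos(.21)]),"tab",px([17,46*np.sin(.165),68-46*np.cos(.165)]))
u0,v0=int(u)-40,int(v)-30;print(u0,v0)
c=a[v0:v0+60,u0:u0+80].astype(np.uint8)
cv2.imwrite("pics/s5.png",cv2.resize(c,(800,600),interpolation=cv2.INTER_CUBIC))
for n in("pointer_tip","tab_mark"):
    for o in finder.pinpoint("side",n)[:1]:
        q=o["location"];p=w(cal,q);g=Rt.T@(p-s["eef_pos"]);g=[g[0],-g[1],132.3-g[2]];print(n,round(o["confidence"],2),np.round(g,1),np.arctan2(g[1],68-g[2]))
```

```text
[ 478.43604865 -393.95407093  452.46066027] [-2.92828435e+00 -2.42780256e-03 -1.64249136e+00] 10.95
[ 477.98117601 -394.72783643  452.33050378] [-2.92863085e+00 -2.64738429e-03 -1.64384644e+00] 11.25
centre 257.55109079083746 241.2745628474895 tip (np.float64(258.0432084623209), np.float64(261.97762057920806)) tab (np.float64(266.86063885372516), np.float64(258.3580202965858))
217 211
pointer_tip 0.52 [-172.  -222.2 -258.7] -0.5971286425941613
```

View pics/s5.png

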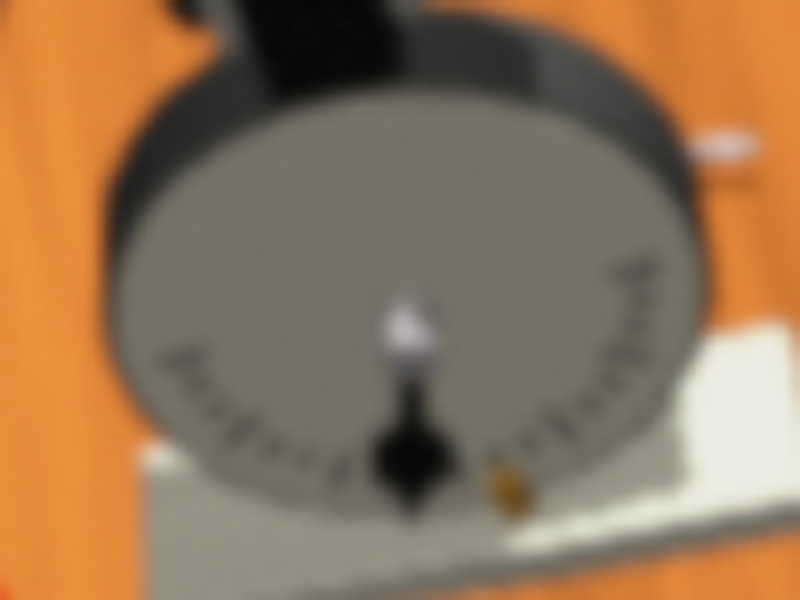

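Run:
```python
from h import *
from scipy.optimize import fsolve
z=np.load("s5.npz");a=z["im"];cal=eyes.calibration("side");m,t=T(cal);Rt=R.from_euler('xyz',z["rot"]).as_matrix()
lean=-(np.pi+z["rot"][0]) ;print("lean",lean)
def px(x,r,al,off=(0,0)):
    g=[x,r*np.sin(al),68-r*np.cos(al)]
    p=Rt@np.array([g[0],-g[1],132.3-g[2]])+z["pos"];c=m.T@(p-t);return np.array([cal["cx"]+cal["fx"]*c[0]/c[2],cal["cy"]+cal["fy"]*c[1]/c[2]])
# brass centroid
V,U=np.mgrid[0:384,0:512];win=(U>=263)&(U<=272)&(V>=255)&(V<=265)
wt=np.clip(a[...,2]-a[...,0]-25,0,None)*win
print(np.round((a[...,2]-a[...,0])[255:265,262:273]))
b=np.array([(wt*U).sum(),(wt*V).sum()])/wt.sum();print("brass",b)
dk=(U>=254)&(U<=263)&(V>=246)&(V<=265);g=a.max(2)
wd=np.clip(70-g,0,None)*dk
for v in range(246,265): 
    if wd[v].sum()>0: print(v,(wd[v]*U[v]).sum()/wd[v].sum(),wd[v].sum().round())
for xo in (0,2):
  tip=px(21+xo,46,lean);print("tip pred",tip)
  for xt in(13,15,17):
    for o in ([0,0],[-.3,.3]):
      s=fsolve(lambda q:px(xt+xo,q[0],q[1])+o-b,[48,.17]);print(xo,xt,o,s.round(4))
```

```text
lean -0.21296180168526035
[[10. 13. 15. 15. 14. 14. 15. 13. 13. 15. 14.]
 [ 8. 12. 15. 16. 16. 18. 18. 16. 14. 15. 16.]
 [ 7. 12. 16. 21. 30. 36. 33. 23. 16. 14. 15.]
 [10. 12. 18. 31. 52. 65. 56. 35. 19. 14. 13.]
 [12. 13. 19. 36. 63. 80. 71. 44. 25. 15. 14.]
 [13. 15. 18. 31. 55. 74. 74. 53. 30. 18. 16.]
 [13. 14. 15. 22. 39. 57. 66. 54. 34. 20. 16.]
 [14. 14. 15. 18. 27. 42. 50. 42. 29. 19. 16.]
 [15. 15. 16. 17. 21. 28. 31. 26. 21. 18. 16.]
 [16. 16. 16. 15. 18. 20. 22. 19. 17. 16. 17.]]
brass [267.44865132 259.72754269]
249 257.63917525773195 16.0
250 257.5914396887159 43.0
251 257.61006289308176 53.0
252 257.74881516587675 70.0
253 257.6730769230769 121.0
254 257.69436201780417 225.0
255 257.71561429270685 340.0
256 257.7160337552742 395.0
257 257.8122124634045 398.0
258 257.6828763579927 322.0
259 257.5952380952381 189.0
260 257.66890380313197 74.0
261 257.6666666666667 12.0
tip pred [257.93859013 261.57415086]
0 13 [0, 0] [54.4098  0.1332]
0 13 [-0.3, 0.3] [53.8489  0.148 ]
0 15 [0, 0] [52.2237  0.1448]
0 15 [-0.3, 0.3] [51.6745  0.1603]
0 17 [0, 0] [50.0452  0.1574]
0 17 [-0.3, 0.3] [49.5085  0.1737]
tip pred [258.00206833 262.38898593]
2 13 [0, 0] [52.2237  0.1448]
2 13 [-0.3, 0.3] [51.6745  0.1603]
2 15 [0, 0] [50.0452  0.1574]
2 15 [-0.3, 0.3] [49.5085  0.1737]
2 17 [0, 0] [47.8755  0.1711]
2 17 [-0.3, 0.3] [47.3523  0.1883]
```

move_arm --pt "-7.5 0.5 0 0 0 0 0.01" --pt "-7.5 0.5 0 0 0 0 0.01" --pt "-7.5 0.5 0 0 0 0 0.01" --pt "-7.5 0.5 0 0 0 0 0.01" --pt "-7.5 0.5 0 0 0 0 0.01"

```text
clock: 11.85
eef_pos: [478.0, -393.9, 452.4]
tool_rot: [-2.921, -0.66, -1.646]
force: [-2.1, -1.9, -3.7]
width: 23.3
gripper_force: 62.2
```

move_arm --pt "-7.5 0.5 0 0 0 0 0.01" --pt "0 0 0 0 0 0 0.01" --pt "0 0 0 0 0 0 0.01" --pt "0 0 0 0 0 0 0.01" --pt "0 0 0 0 0 0 0.01"

```text
clock: 12.35
eef_pos: [476.2, -397.3, 453.3]
tool_rot: [-2.921, -0.773, -1.654]
force: [-0.7, -0.1, -3.7]
width: 23.6
gripper_force: 62.2
```

move_arm --pt "0 0 0 0 0 0 0.01" --pt "0 0 0 0 0 0 0.01" --pt "0 0 0 0 0 0 0.01" --pt "0 0 0 0 0 0 0.01" --pt "0 0 0 0 0 0 0.01"

```text
clock: 12.85
eef_pos: [477.0, -395.5, 452.1]
tool_rot: [-2.925, -0.773, -1.648]
force: [-0.0, -1.0, -3.6]
width: 23.4
gripper_force: 62.2
```

Run:
```python
from h import *
from scipy.optimize import fsolve
ims=[]
for i in range(6): im,d=eyes.get_image("side");ims.append(im.astype(float))
s=telemetry.read_state();print(s["eef_pos"],s["tool_rot"],s["qpos"],s["clock"])
cal=eyes.calibration("side")
m,t=T(cal);Rt=R.from_euler('xyz',s["tool_rot"]).as_matrix()
a=np.mean(ims,0)
np.savez("s6.npz",im=a,rot=s["tool_rot"],pos=s["eef_pos"])
G=Rt@np.diag([1,-1,-1]); dn=G.T@[0,0,-1]; pa=np.arctan2(dn[1],-dn[2]);print("pointer expected",pa)
def px(x,r,al):
    g=np.array([x,r*np.sin(al),68-r*np.cos(al)])
    p=G@(g-[0,0,132.3])+s["eef_pos"];c=m.T@(p-t);return np.array([cal["cx"]+cal["fx"]*c[0]/c[2],cal["cy"]+cal["fy"]*c[1]/c[2]])
c=px(13,0,0);print("ctr",c, "normal.view",G[:,0]@(t-s["eef_pos"])/np.linalg.norm(t-s["eef_pos"]))
u0,v0=int(c[0])-40,int(c[1])-30;print(u0,v0)
cv2.imwrite("pics/s6.png",cv2.resize(a[v0:v0+60,u0:u0+80].astype(np.uint8),(800,600),interpolation=cv2.INTER_CUBIC))
V,U=np.mgrid[0:384,0:512]
k=px(17,49,.165);win=(abs(U-k[0])<6)&(abs(V-k[1])<7)
rb=a[...,2]-a[...,0];wt=np.clip(rb-25,0,None)*win
b=np.array([(wt*U).sum(),(wt*V).sum()])/wt.sum();print("brass",b,"pred",k)
q=px(23,30,pa);wd=np.clip(70-a.max(2),0,None)*(abs(U-q[0])<8)*(abs(V-q[1])<14)
for v in range(int(q[1])-14,int(q[1])+15):
    if wd[v].sum()>20: print(v,((wd[v]*U[v]).sum()/wd[v].sum()).round(2),wd[v].sum().round())
print("tip pred",px(23,46,pa),px(21,46,pa),"base",px(23,20,pa))
for xt in(13,15,17,19): print(xt,fsolve(lambda q:px(xt,*q)-b,[48,.17]).round(4))
```

```text
[ 477.02099542 -395.46086046  452.15137383] [-2.92458806 -0.77353399 -1.64824575] [-0.61271786  0.44839885  1.31625817  1.89877404  0.21485034  0.53065863
 -2.74344376] 13.15
pointer expected -0.21700459024099647
ctr [258.35147172 247.75033162] normal.view 0.9992543083707248
218 217
brass [270.74103443 275.79139877] pred [270.38293153 274.52477136]
262 258.62 39.0
263 258.86 95.0
264 258.82 176.0
265 258.74 237.0
266 258.85 271.0
267 258.81 267.0
268 258.8 238.0
269 258.95 165.0
270 259.01 85.0
271 259.2 30.0
tip pred [259.72232364 275.73402198] [259.6746934  275.60085254] base [259.06981417 260.04282963]
13 [51.6824  0.1598]
15 [51.4276  0.1593]
17 [51.1727  0.1587]
19 [50.9179  0.1581]
```

View pics/s6.png

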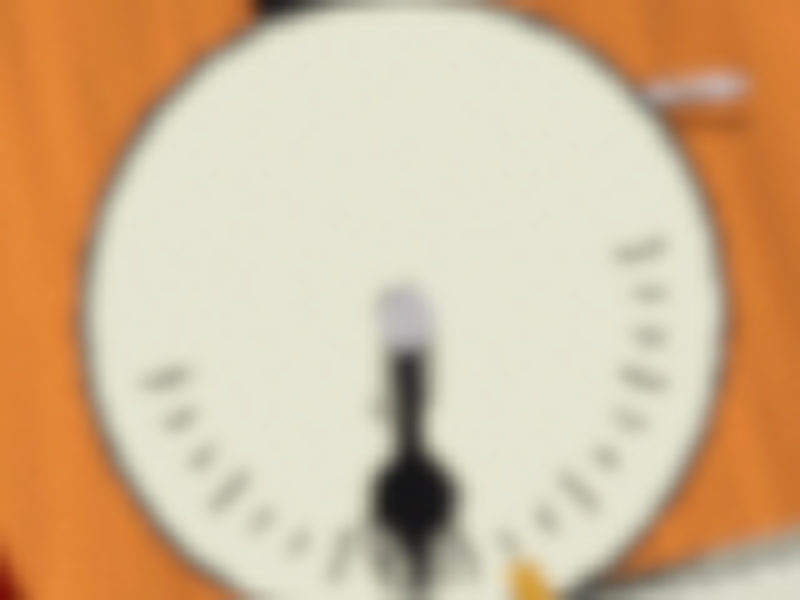

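Run:
```python
from h import *
z=np.load("s6.npz");a=z["im"]
print(np.round(a[...,2]-a[...,0])[269:284,264:282]);print(np.round(a[...,1])[269:284,264:282])
c=a[257:287,238:288]
cv2.imwrite("pics/s7.png",cv2.resize(c.astype(np.uint8),(800,480),interpolation=cv2.INTER_CUBIC))
```

```text
[[ 19.  21.  19.  20.  21.  20.  20.  20.  19.  19.  20.  20.  20.  21.
   20.  21.  21.  24.]
 [ 19.  20.  20.  20.  20.  20.  21.  21.  21.  20.  22.  19.  20.  20.
   21.  22.  22.  33.]
 [ 18.  20.  21.  21.  22.  24.  25.  23.  22.  20.  20.  20.  20.  21.
   22.  22.  31.  61.]
 [ 19.  20.  20.  23.  28.  38.  43.  38.  27.  21.  19.  20.  21.  22.
   22.  27.  52.  96.]
 [ 19.  19.  22.  26.  42.  69.  83.  71.  44.  26.  21.  21.  21.  21.
   24.  40.  70.  98.]
 [ 20.  20.  22.  29.  54.  99. 128. 111.  67.  36.  23.  20.  18.  20.
   30.  46.  59.  62.]
 [ 22.  21.  21.  26.  50. 100. 144. 138.  93.  49.  27.  17.  13.  15.
   24.  29.  27.  25.]
 [ 20.  20.  20.  24.  40.  83. 137. 151. 120.  72.  33.  14.  10.  12.
   16.  15.  14.  16.]
 [ 20.  20.  20.  22.  30.  64. 120. 147. 131.  88.  41.  16.  13.  14.
   14.  15.  14.  16.]
 [ 20.  20.  19.  19.  22.  47.  92. 115. 103.  72.  36.  18.  15.  16.
   17.  16.  15.  17.]
 [ 17.  15.  15.  14.  16.  29.  51.  59.  52.  37.  24.  16.  16.  17.
   18.  17.  17.  18.]
 [ 12.  12.  12.  13.  14.  18.  24.  26.  23.  20.  18
[... 1051 characters left out ...]
.  98. 102.
  115. 127. 138. 152.]
 [227. 226. 224. 215. 195. 164. 150. 150. 149. 135. 122. 121. 127. 138.
  156. 171. 181. 188.]
 [214. 209. 201. 188. 162. 138. 137. 148. 153. 150. 153. 166. 175. 181.
  191. 204. 210. 212.]
 [181. 169. 158. 145. 136. 136. 145. 162. 177. 184. 189. 200. 209. 211.
  213. 217. 219. 219.]
 [146. 143. 140. 146. 161. 174. 182. 194. 207. 211. 212. 216. 219. 219.
  220. 219. 219. 220.]
 [163. 174. 177. 186. 199. 208. 211. 213. 218. 219. 219. 219. 219. 219.
  219. 218. 218. 216.]
 [198. 208. 210. 211. 215. 218. 220. 219. 219. 219. 219. 219. 218. 217.
  216. 215. 214. 211.]
 [215. 218. 219. 219. 219. 219. 219. 218. 218. 218. 216. 216. 214. 211.
  209. 208. 204. 198.]]
```

View pics/s7.png

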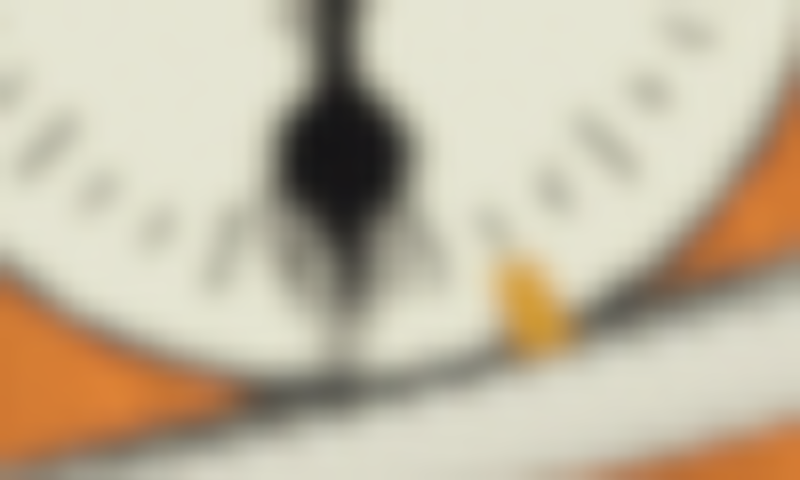

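move_arm --pt "7.5 -0.5 0 0 0.02 0 0.01" --pt "7.5 -0.5 0 0 0.03 0 0.01" --pt "7.5 -0.5 0 0.005 0.03 0 0.01" --pt "7.5 -0.5 0 0.005 0.03 0 0.01" --pt "7.5 -0.5 0 0.005 0.03 0 0.01"

```text
clock: 13.65
eef_pos: [492.5, -254.7, 453.5]
tool_rot: [-2.929, -0.113, -1.644]
force: [-1.3, -0.7, -5.0]
width: 23.2
gripper_force: 62.1
```

move_arm --pt "7.5 -0.5 0 0.005 0.03 0 0.01" --pt "0 0 6.5 0.01 0.04 0 0.01" --pt "0 0 6.5 0.01 0.04 0 0.01" --pt "0 0 6.5 0.01 0.04 0 0.01" --pt "0 0 6.5 0.01 0.04 -0.01 0.01"

```text
clock: 14.15
eef_pos: [538.2, -65.6, 443.4]
tool_rot: [-2.93, 0.01, -1.188]
force: [1.4, 0.0, -2.9]
width: 23.7
gripper_force: 62.2
```

move_arm --pt "0 0 6.5 0.01 0.04 -0.02 0.01" --pt "0 0 6.5 0.01 0.04 -0.02 0.01" --pt "0 0 6.5 0.01 0.04 -0.02 0.01" --pt "0 0 6.5 0.01 0.04 -0.02 0.01" --pt "0 0 6.5 0 0.04 -0.02 0.01"

```text
clock: 14.65
eef_pos: [578.8, 135.0, 341.2]
tool_rot: [-2.933, 0.01, -0.62]
force: [1.5, -0.2, -3.6]
width: 23.4
gripper_force: 62.2
```

move_arm --pt "0 0 6.5 0 0.03 -0.02 0.01" --pt "0 0 6.5 0 0.03 -0.01 0.01" --pt "0 0 6.5 0 0.01 0 0.01" --pt "0 0 6.5 0 0 0 0.01" --pt "0 0 0 0 0 0 0.01"

```text
clock: 15.15
eef_pos: [578.4, 203.6, 311.4]
tool_rot: [-2.935, 0.012, -0.17]
force: [-0.5, -1.3, -3.2]
width: 23.4
gripper_force: 62.2
```

Run:
```python
from h import *
s=telemetry.read_state();print(s["eef_pos"],s["tool_rot"],R.from_euler('xyz',s["tool_rot"]).as_matrix().round(4),s["qpos"].round(2),s["clock"])
```

```text
[578.40203695 203.63045136 311.44374936] [-2.93451569  0.01184232 -0.17022198] [[ 0.9855 -0.1682  0.0234]
 [-0.1694 -0.9641  0.2046]
 [-0.0118 -0.2056 -0.9786]] [-0.52  0.48  0.38  1.62 -0.43  1.05 -1.72] 15.15
```

move_arm --pt "-5.9 0.65 0 -0.001 0.008 0 0.01" --pt "-5.9 0.65 0 0 0 -0.02 0.01" --pt "0 0 0 0 0 -0.04 0.01" --pt "0 0 0 0 0 -0.02 0.01" --pt "0 0 0 0 0 0 0.01"

```text
clock: 15.65
eef_pos: [574.1, 211.7, 229.0]
tool_rot: [3.14, 0.005, -0.174]
force: [-0.4, -0.3, -3.1]
width: 23.6
gripper_force: 62.7
```

move_arm --pt "0 0 0 0 0 0 0.01" --pt "0 0 0 0 0 0 0.01" --pt "0 0 0 0 0 -0.01 0.01" --pt "0 0 0 0 0 0 0.01" --pt "0 0 0 0 0 0 0.01"

```text
clock: 16.15
eef_pos: [575.9, 212.4, 222.2]
tool_rot: [-3.139, 0.001, -0.172]
force: [-0.3, -0.5, -4.5]
width: 23.3
gripper_force: 62.6
```

Run:
```python
from h import *
s=telemetry.read_state();print(s["eef_pos"],s["tool_rot"],s["force"],s["clock"])
for c in("top","wrist","side"):
    im,d=eyes.get_image(c);cal=eyes.calibration(c);cv2.imwrite(f"pics/x_{c}.png",im)
    for n in("bead","shoe","offcut"):
        for o in finder.pinpoint(c,n)[:3]: print(c,n,round(o["confidence"],2),np.round(w(cal,o["location"]),1))
    if c=="wrist": continue
    # cloud lines: offcut edges and shoe
    V,U=np.mgrid[0:384,0:512];P=np.stack([(U-cal["cx"])/cal["fx"]*d,(V-cal["cy"])/cal["fy"]*d,d],-1);m,t=T(cal);P=P@m.T+t
    box=(abs(P[...,0]-579)<120)&(abs(P[...,1]-211)<90)
    for lo,hi,nm in((29,39,"stock"),(47,56,"step"),(60,74,"bead"),(80,92,"shoe"),):
        Q=P[box&(P[...,2]>lo)&(P[...,2]<hi)]
        if len(Q)>20:
            r=cv2.minAreaRect(Q[:,:2].astype(np.float32));print(c,nm,len(Q),np.round(r[0],1),np.round(r[1],1),round(r[2],1),Q[:,2].mean().round(1))
```

```text
[575.87757329 212.39779612 222.18912966] [-3.13909730e+00  1.03134000e-03 -1.72296704e-01] [-0.30081611 -0.47148408 -4.47217385] 16.15
top bead 0.79 [578.6 209.3  70.9]
top bead 0.69 [378.5 108.6  68.8]
top shoe 0.94 [576.1 217.2  92. ]
top shoe 0.66 [ 375.  -201.8    3.2]
top shoe 0.44 [577.3 213.8  91. ]
top offcut 0.61 [377.  115.3   3.7]
top offcut 0.57 [582.  209.6   1.4]
top stock 231 [578.2 211.1] [ 90.7 159.2] 80.3 33.9
top step 212 [578.5 210.9] [ 64.1 160. ] 80.5 52.0
top bead 271 [578.6 209.9] [ 38.4 159.8] 80.1 68.6
wrist shoe 0.95 [577.4 211.1  92.9]
wrist shoe 0.75 [ 372.7 -199.5    2.1]
wrist shoe 0.74 [598.5 215.5 113.7]
wrist offcut 0.7 [ 5.770e+02  2.075e+02 -2.000e-01]
wrist offcut 0.59 [377.  114.2   1.2]
side bead 0.93 [370.7 111.7  69.6]
side bead 0.66 [646.1 453.3   1. ]
side bead 0.65 [578.2 207.2  72.1]
side shoe 0.94 [ 369.1 -199.3   -2.1]
side shoe 0.67 [573.9 210.4  90.2]
side offcut 0.89 [582.6 208.8   0.9]
side offcut 0.77 [371.9 105.2  -6.9]
side stock 228 [573.3 171.7] [ 24.9 156.1] 79.3 33.7
side step 193 [574.7 182.8] [ 23.6 156.1] 79.4 51.3
side bead 233 [577.7 202.3] [ 35.7 156.3] 80.5 67.4
```

move_arm --pt "0 0 0 0 -0.0015 -0.009 0.01" --pt "0 0 0 0 0 -0.006 0.01" --pt "0 0 0 0 0 0 0.01" --pt "0 0 0 0 0 0 0.01" --pt "0 0 0 0 0 0 0.01"

```text
clock: 17.25
eef_pos: [576.2, 211.0, 207.2]
tool_rot: [-3.139, 0.001, -0.172]
force: [0.5, -0.4, -3.5]
width: 23.0
gripper_force: 62.6
```

move_arm --pt "0 0 0 0 0 -0.001 0.01" --pt "0 0 0 0 0 0 0.01" --pt "0 0 0 0 0 0 0.01"

```text
clock: 17.55
eef_pos: [576.0, 211.1, 206.2]
tool_rot: [-3.139, 0.001, -0.172]
force: [-0.7, 0.8, -2.7]
width: 23.3
gripper_force: 62.6
```

move_arm --pt "0 0 0 0 0 -0.001 0.01" --pt "0 0 0 0 0 0 0.01" --pt "0 0 0 0 0 0 0.01"

```text
clock: 17.85
eef_pos: [576.0, 211.0, 205.2]
tool_rot: [-3.139, 0.001, -0.172]
force: [0.3, 0.4, -4.1]
width: 23.3
gripper_force: 62.6
```

move_arm --pt "0 0 0 0 0 -0.0007 0.01" --pt "0 0 0 0 0 0 0.01" --pt "0 0 0 0 0 0 0.01"

```text
clock: 18.15
eef_pos: [576.0, 211.0, 204.4]
tool_rot: [-3.139, 0.001, -0.172]
force: [0.6, 0.8, -3.8]
width: 23.3
gripper_force: 62.6
```

move_arm --pt "0 0 0 0 0 -0.0005 0.01" --pt "0 0 0 0 0 0 0.01" --pt "0 0 0 0 0 0 0.01"

```text
clock: 18.45
eef_pos: [576.1, 211.0, 204.1]
tool_rot: [-3.139, 0.001, -0.172]
force: [-0.7, 0.9, -1.3]
width: 23.2
gripper_force: 63.0
```

move_arm --pt "0 0 0 0 0 -0.0005 0.01" --pt "0 0 0 0 0 0 0.01" --pt "0 0 0 0 0 0 0.01"

```text
clock: 18.75
eef_pos: [576.2, 211.0, 204.1]
tool_rot: [-3.139, 0.0, -0.172]
force: [-1.0, -0.4, 4.2]
width: 23.6
gripper_force: 63.6
```

move_arm --pt "-1.96 0.34 0 0.0009 0.0052 0.0003 0.01" --pt "-1.96 0.34 0 0.0009 0.0052 -0.0003 0.01" --pt "-1.96 0.34 0 0.0009 0.0051 -0.0004 0.01" --pt "-1.96 0.34 0 0.0009 0.0051 -0.0006 0.01" --pt "-1.96 0.34 0 0.0009 0.0051 -0.0008 0.01"

```text
clock: 19.25
eef_pos: [580.9, 235.2, 202.2]
tool_rot: [2.966, -0.0, -0.173]
force: [0.5, -3.8, 2.6]
width: 23.3
gripper_force: 63.5
```

move_arm --pt "0 0 0 0 0 0 0.01" --pt "0 0 0 0 0 0 0.01" --pt "0 0 0 0 0 0 0.01" --pt "0 0 0 0 0 0 0.01" --pt "0 0 0 0 0 0 0.01"

```text
clock: 19.75
eef_pos: [580.9, 237.2, 201.8]
tool_rot: [2.972, -0.0, -0.172]
force: [0.4, -0.2, 2.9]
width: 23.5
gripper_force: 63.6
```

move_arm --pt "0 0 0 0 0 0 0.01" --pt "0 0 0 0 0 0 0.01" --pt "0 0 0 0 0 0 0.01" --pt "0 0 0 0 0 0 0.01" --pt "0 0 0 0 0 0 0.01"

```text
clock: 20.25
eef_pos: [580.8, 237.1, 201.8]
tool_rot: [2.971, 0.0, -0.172]
force: [0.5, 1.7, 3.8]
width: 22.9
gripper_force: 63.7
```

Run:
```python
from h import *
s=telemetry.read_state();print(s["eef_pos"],s["tool_rot"],s["force"],s["clock"])
G=R.from_euler('xyz',s["tool_rot"]).as_matrix()@np.diag([1,-1,-1]);dn=G.T@[0,0,-1];print("lean",np.arctan2(dn[1],-dn[2]))
S=s["eef_pos"]+G@np.array([2,0,-132.3]);print("shoe mid",S, "ideal",np.array([578.4,210.9,52])+20*G[:,2])
a=np.mean([eyes.get_image("wrist")[0].astype(float) for i in range(4)],0)
f=[telemetry.read_state()["force"]];print(f)
np.save("w8.npy",a)
V,U=np.mgrid[0:384,0:512]
wd=np.clip(75-a.max(2),0,None)
for v in range(161,174):
    k=slice(232,275);x=wd[v,k]
    if x.sum()>30: print(v,((x*U[v,k]).sum()/x.sum()).round(2),x.sum().round(),"brass cols",[ (int(u),int(a[v,u,2]-a[v,u,0])) for u in range(235,262) if a[v,u,2]-a[v,u,0]>25])
c=np.clip(255*(a[145:190,225:285]/255)**.6,0,255).astype(np.uint8)
cv2.imwrite("pics/w8.png",cv2.resize(c,(800,600),interpolation=cv2.INTER_CUBIC))
im,d=eyes.get_image("top");cal=eyes.calibration("top")
P=np.stack([(U-cal["cx"])/cal["fx"]*d,(V-cal["cy"])/cal["fy"]*d,d],-1);m,t=T(cal);P=P@m.T+t
box=(abs(P[...,0]-579)<120)&(abs(P[...,1]-211)<90)
for lo,hi,nm in((29,39,"stock"),(47,56,"step")):
    Q=P[box&(P[...,2]>lo)&(P[...,2]<hi)];r=cv2.minAreaRect(Q[:,:2].astype(np.float32));print(nm,np.round(r[0],1),np.round(r[1],1),round(r[2],1))
```

```text
[580.81868816 237.08413142 201.83870863] [ 2.97126330e+00  6.02727062e-05 -1.71828511e-01] [0.45819613 1.72502127 3.83039737] 20.25
lean 0.17032935522571363
shoe mid [578.94704013 214.64798465  71.45310264] ideal [578.98083077 214.24001184  71.71057981]
[array([1.34180768, 0.62978898, 3.609728  ])]
165 247.14 78.0 brass cols []
166 249.59 213.0 brass cols []
167 249.64 403.0 brass cols []
168 249.33 391.0 brass cols []
169 249.23 376.0 brass cols []
170 249.19 346.0 brass cols []
171 249.54 385.0 brass cols []
172 248.92 381.0 brass cols []
173 245.4 215.0 brass cols []
stock [578.4 210.9] [ 90.4 160. ] 80.7
step [578.8 210.6] [ 63.4 160.8] 80.4
```

View pics/w8.png

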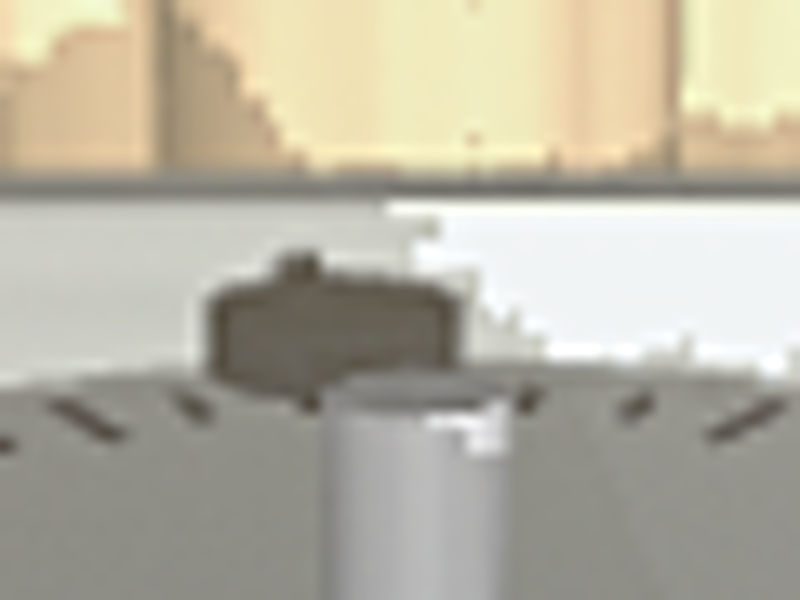

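Run:
```python
from h import *
I={"w3":np.load("w3.npz")["im"].astype(float),"w4":np.load("w4.npz")["im"].astype(float),"w8":np.load("w8.npy")}
for n,a in I.items():
    print(n)
    k=range(259,274) if n=="w4" else range(240,252)
    for v in range(162,168): print(v,[int(a[v,u].max()) for u in k])
g={n:cv2.GaussianBlur(a.mean(2),(0,0),.7).astype(np.float32) for n,a in I.items()}
g={n:np.hypot(cv2.Sobel(x,5,1,0),cv2.Sobel(x,5,0,1)).astype(np.float32) for n,x in g.items()}
for nm,(r0,r1,c0,c1) in {"ticksL":(172,195,188,236),"ticksR":(172,195,276,325),"hub":(176,194,244,268),"shoeL":(155,165,180,195),"shoeR":(155,165,318,332)}.items():
    for b in("w4","w8"):
        t=g["w3"][r0:r1,c0:c1];S=g[b][r0-4:r1+4,c0-4:c1+4]
        r=cv2.matchTemplate(S,t,cv2.TM_CCOEFF_NORMED);_,mx,_,(x,y)=cv2.minMaxLoc(r)
        sub=lambda f,i:i+ (0.5*(f[i-1]-f[i+1])/(f[i-1]-2*f[i]+f[i+1]) if 0<i<8 else 0)
        print(nm,b,round(mx,3),"dx",round(float(sub(r[y],x))-4,2),"dy",round(float(sub(r[:,x],y))-4,2))
```

```text
w3
162 [177, 180, 178, 179, 178, 178, 172, 189, 193, 176, 171, 173]
163 [179, 179, 182, 186, 190, 192, 190, 183, 178, 177, 179, 179]
164 [180, 184, 189, 153, 97, 77, 107, 182, 194, 190, 189, 188]
165 [186, 194, 200, 121, 49, 37, 49, 85, 111, 149, 156, 154]
166 [140, 103, 87, 59, 45, 47, 48, 49, 52, 63, 63, 62]
167 [57, 48, 44, 48, 51, 50, 50, 47, 47, 49, 46, 45]
w4
162 [241, 243, 247, 207, 173, 174, 175, 170, 251, 255, 252, 255, 192, 173, 175]
163 [239, 242, 248, 190, 174, 183, 190, 190, 203, 200, 196, 196, 180, 176, 178]
164 [245, 248, 253, 247, 204, 189, 127, 95, 85, 149, 180, 182, 181, 182, 183]
165 [255, 235, 224, 228, 173, 113, 63, 47, 39, 153, 193, 191, 186, 183, 182]
166 [103, 79, 79, 81, 71, 53, 49, 53, 47, 84, 91, 148, 153, 185, 182]
167 [43, 43, 47, 46, 48, 50, 53, 54, 54, 52, 48, 63, 61, 86, 173]
w8
162 [178, 179, 178, 178, 179, 180, 184, 186, 184, 182, 179, 180]
163 [180, 180, 181, 180, 185, 190, 164, 154, 152, 181, 186, 183]
164 [182, 181, 183, 186, 192, 142, 81, 67, 59, 179, 199, 196]
165 [182, 186, 191, 197, 170, 106, 55, 47, 44, 89, 94, 115]
166 [186, 138, 97, 84, 72, 58, 53, 52, 53, 54, 50, 55]
167 [119, 60, 47, 47, 49, 52, 54, 56, 55, 56, 55, 53]
ticksL w4 0.924 dx 0.31 dy 0.01
ticksL w8 0.921 dx 0.72 dy -0.09
ticksR w4 0.875 dx 0.13 dy 0.07
ticksR w8 0.95 dx 0.9 dy -0.08
hub w4 0.702 dx -0.82 dy -0.18
hub w8 0.82 dx 0.9 dy -0.58
shoeL w4 0.843 dx 0.06 dy -0.14
shoeL w8 0.869 dx 0.94 dy 0.01
shoeR w4 0.903 dx -0.06 dy -0.01
shoeR w8 0.916 dx 0.89 dy -0.26
```

move_arm --pt "0 0 0 0 0 0.0004 0.01" --pt "0 0 0 0 0 0 0.01" --pt "0 0 0 0 0 0 0.01" --pt "0 0 0 0 0 0 0.01" --pt "0 0 0 0 0 0 0.01"

```text
clock: 21.0
eef_pos: [580.6, 236.9, 201.9]
tool_rot: [2.971, 0.001, -0.172]
force: [2.1, 1.8, 0.2]
width: 23.3
gripper_force: 63.3
```

move_arm --pt "0 0 0 0 0 0 0.01" --pt "0 0 0 0 0 0 0.01" --pt "0 0 0 0 0 0 0.01" --pt "0 0 0 0 0 0 0.01" --pt "0 0 0 0 0 0 0.01"

```text
clock: 21.5
eef_pos: [580.3, 236.8, 201.9]
tool_rot: [2.97, 0.001, -0.172]
force: [1.7, 2.3, -0.4]
width: 23.7
gripper_force: 63.2
```

Run:
```python
from h import *
F=[]
for i in range(8):
    a=eyes.get_image("wrist")[0].astype(float);s=telemetry.read_state();F.append(s["force"])
    x=np.clip(190-a[164,240:252].max(1),0,None);print(((x*np.arange(240,252)).sum()/x.sum()).round(2),end=' ')
print(np.mean(F,0),s["eef_pos"],s["tool_rot"])
g={"w3":np.load("w3.npz")["im"].astype(float),"w9":a}
g={n:cv2.GaussianBlur(x.mean(2),(0,0),.7).astype(np.float32) for n,x in g.items()}
g={n:np.hypot(cv2.Sobel(x,5,1,0),cv2.Sobel(x,5,0,1)).astype(np.float32) for n,x in g.items()}
for nm,(r0,r1,c0,c1) in {"ticksL":(172,195,188,236),"ticksR":(172,195,276,325),"shoeL":(155,165,180,195),"shoeR":(155,165,318,332)}.items():
    r=cv2.matchTemplate(g["w9"][r0-4:r1+4,c0-4:c1+4],g["w3"][r0:r1,c0:c1],cv2.TM_CCOEFF_NORMED);_,mx,_,(x,y)=cv2.minMaxLoc(r);f=r[y]
    print(nm,round(x+0.5*(f[x-1]-f[x+1])/(f[x-1]-2*f[x]+f[x+1])-4,2))
```

```text
246.56 246.52 246.33 246.36 246.47 246.46 246.38 246.32 [ 2.55409419  1.75964874 -0.66242239] [580.31482237 236.68717453 201.97311728] [ 2.97027303e+00  1.12845006e-03 -1.72118011e-01]
ticksL 0.45
ticksR 0.82
shoeL 0.5
shoeR 0.49
```

```bash
python3 -c "
from h import *
print(ctrl.finish_job())"
```

```text
the job is handed in; nothing more can be done
None
```

I handed in the job at about 22 s with the arm still holding the gauge: shoe middle on the bead, square across it, about 3 N of contact, and the offcut unmoved when last checked. It leans about 0.17 rad, tab end down, with the pointer on the brass tab to within about 0.01 rad by my measurements; `finish_job` returned no verdict.

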